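# Extend a telescoping bench leg to its last hole

### The arm

A 7-joint arm with a two-finger parallel gripper is mounted at the origin on the work surface. World frame = base frame: x ahead of the robot, y to its left, z up, the work surface at z = 0. Lengths are in m, angles in degrees, forces in N, time in s.
With the tool pointing down it reaches from about 0.425 to 0.875 m from the base axis. Payload 4.7 kg.
Tool frame: the origin (TCP) lies at the very end of the fingers, on their centre line; the grasp point (between the pads) lies 19 mm behind it; z points along the fingers, y is the direction in which the jaws open and shut (so a half turn about z gives the same grasp; the last joint's range is limited). The gripper opens to 87 mm and grips with 3 to 60 N. Pads are 19 mm wide; open, the fingers measure 117 mm over their backs; the gripper's body (75 mm by 190 mm) begins 51 mm behind the grasp point.
Start: joints at [64.922, 18.392, -4.016, 83.108, 1.295, 78.541, -3.26], TCP at [0.284, -0.585, 0.223] pointing down, gripper open.
Joint ranges: [-163.93, 163.93], [-17.29, 119.83], [-79.2, 71.16], [3.27, 140.29], [-89.18, 269.18], [5.43, 117.66], [-154.24, 154.24]. Speed limits (degrees/s): [147.25, 147.25, 180, 180, 180, 180, 180].

### API

Orientations are given as [roll, pitch, yaw] about the fixed x, y, z axes, in that order (R = Rz(yaw) Ry(pitch) Rx(roll)).
In Python, from cell import monitor, imaging, ticket, spot_in, pinpoint gives the robot as it stands.
- The arm moves only by the tool servo_tool, never from a script. Its argument "targets" is a list of rows, each a list of 5 numbers: the opening in per cent of the stroke, from 0 (shut) to 100 (fully open), then the shift along the tool's x, y, z in m, then the turn about the tool's z in rad. In form: [[grip, dx, dy, dz, turn], ...]. A call has 1 to 5 rows; each row is the pose to reach, as a shift and turn from the pose commanded when the call began, along the tool's axes at that moment; what a row does not reach only later rows make up. A row lasts 1/8 s, in which the tool goes at most 62.5 mm and 10.7 degrees, less where a joint would pass 70% of its speed; a pose out of reach is approached as far as the arm can. A call with a gripper value outside its range is refused whole. The fingers move at their own pace and stop on an object; "grip_force" is the grip in N (left out, the last holds). Time passes only in rows, so rows that repeat a pose let the fingers close. It gives the time, the measured TCP pose, the force and the opening at its end, in the units of the state.
- monitor.get_obs(): the state, without advancing time (a new reading comes with each control period).
- imaging.read_camera(name): name is "side" or "top"; returns a dict with "frame" (384x512x3 uint8, blue, green, red), "depth" (384x512 float32, m along the optical axis (not along the pixel's ray), 0 where there is no reading), "K" (3x3 intrinsics, pixels), "world_from_camera" (4x4, takes a point from camera to world coordinates). Camera axes: x right, y down, z forward; pixel columns grow to the right and rows downward; lengths in m; the calibration is good to about 2 mm. A picture is of the moment at which its call begins.
- ticket.sign_off(): hands the job in, once; it reports no verdict.
Trained networks look in the newest picture that a camera, given by its name, has taken for a name from the list of things; names that differ only in an ending like _2 or _b are one class to them, and where a whole thing is asked for, a point or a joint stands for the part that bears it (a point fixed in the world has none). Each returns a list of dicts, best first, with "confidence" (0 to 1); they miss things now and then, are a little off and sometimes report something else, mostly with a low value. They report only what shows in the picture. A call takes as long as a camera call.
- spot_in(camera, label): "at" ([column, row] in pixels, amid what is visible of it).
- pinpoint(camera, label): "at" ([column, row] in pixels: a listed point, or the origin of a listed thing).
The state is a dict: "time_s": time; "qpos": joint angles; "joint_velocities": joint speeds; "effort": joint torques, N m; "tool_pos": TCP position; "tool_rot": TCP orientation; "force": force on the tool from outside, world axes, zero at the start; "wrist_torque": the same for the moment, N m; "grip_width": finger opening in m.
Only numpy, scipy, OpenCV 4.12 (cv2) and the standard library are available. Lean on these libraries where they do the work, as an engineer would, in place of code of your own. Each camera call takes 0.05 s, during which the arm holds its last target.

### The job

On the black base plate lie two telescoping legs. Take the one with the large round foot: press its spring button down, slide it towards the foot until it comes to the last hole, the one nearest the foot, and let it go so that it pops fully up there. Leave the other leg, the one with the plain square end, set as it is.

Things in the scene. Friction and masses are not known exactly. Their poses are not given: they have to be found in the camera images.
- leg_cap (a point): Centre of the flat top of the round-footed leg's black button cap: upright cylinder, 22 mm across, 28 mm tall, not turning; grip its sides or push its top. This point moves with it: 40 mm above the tube's top face when up (cap's underside 12 mm above it), 30 mm when right down (underside 2 mm). The button rides on the inner tube, which carries the 62 mm grey foot disc; sliding takes 2 to 5 N
- leg_far_hole (a point): Target hole's centre, in the top face (50 mm above the table) of that leg's fixed 40 mm square, 240 mm long tube; its y axis runs along the tube towards the foot. Three holes 28 mm long, 50 mm apart, joined by a slot; this is nearest the foot, the button starts in the one 100 mm off. An 18 mm shoulder under the cap locks in them, 5 mm play each way; end stop 4 mm past this centre
- leg_button (a joint): How far that leg's button is pressed, m: 0 fully up, 0.010 right down. The spring needs 2.5 N to start, 6 N right down. Beyond about 0.007 it is free to slide; let go between holes it stays held down at about 0.006 under the tube's top wall until it comes to a hole. It would pop up in the middle hole too
- spare_slide (a joint): How far the other leg is drawn out, m; it starts near 0.05, its button up in its middle hole. That leg lies parallel on the same plate, 150 mm away between axes, on either side, with the same tube and button but a plain 34 mm square end instead of the round foot

How it is judged (in metres and radians):
At the end, for the whole second after the job is handed in: The round-footed leg's button stands up (within 2 mm of fully up) in the hole nearest the foot, its cap within 10 mm of that hole's centre seen from above, and the other leg's slide is still at its middle hole (0.035 to 0.065 m) (horizontal distance between leg_cap and leg_far_hole below 0.01 m and value of joint leg_button below 0.002 m and value of joint spare_slide between 0.035 and 0.065 m); the robot touches nothing.
It fails at once if the other leg is shifted out of its middle hole (value of joint spare_slide below 0.035 m or value of joint spare_slide above 0.065 m).
It also fails if it takes over 32 s, if anything falls off the work surface, if the arm or the gripper's body presses on something with over 40 N, if the wrist force passes 120 N, or if a joint passes its speed limit or range.

## Working session

There is one attempt and no reset: what is moved stays moved. The work goes in short steps, Python scripts to look and compute and a tool call to move; the robot and the scene stay as the last step left them, time stands still between calls to the robot, and variables do not carry over. Pictures are saved under pics/ and viewed, and the job is handed in when it is done.

Besides the shell and the picture viewer there is one more tool, called after "Request:" as name(argument=value, ...) on one line, values as JSON. servo_tool: Moves the arm, as the interface text tells. Its arguments: {"type":"object","properties":{"targets":{"type":"array","items":{"type":"array","items":{"type":"number"}}},"grip_force":{"type":"number"}},"required":["targets"]}

```bash
ls; mkdir -p pics; cat > h.py <<'E'
import numpy as np, cv2
from cell import monitor, imaging, ticket, spot_in, pinpoint
def world(c,u,v,z=None):
    K=c["K"];T=np.array(c["world_from_camera"])
    r=np.array([(u-K[0][2])/K[0][0],(v-K[1][2])/K[1][1],1.])
    if z is None:
        d=np.median([x for x in c["depth"][int(v)-1:int(v)+2,int(u)-1:int(u)+2].ravel() if x>0])
        return T[:3,:3]@(r*d)+T[:3,3]
    w=T[:3,:3]@r
    return T[:3,3]+w*(z-T[2,3])/w[2]
E
python3 - <<'E'
from h import *
print(monitor.get_obs())
for n in ("top","side"):
    c=imaging.read_camera(n); cv2.imwrite(f"pics/{n}0.png",c["frame"])
    for l in ("leg_cap","leg_far_hole"):
        for p in pinpoint(n,l)[:4]:
            u,v=p["at"]; z=0.09 if l=="leg_cap" else 0.05
            print(n,l,p,world(c,u,v,z),world(c,u,v))
E
```

```text
pics
{'time_s': 0.0, 'qpos': array([64.92062191, 18.43800739, -4.01595788, 83.17632553,  1.29544042,
       78.54208259, -3.25919168]), 'joint_velocities': array([0.0016729 , 0.00877109, 0.07256342, 0.0531743 , 0.02786227,
       0.05653765, 0.05593734]), 'effort': array([-2.51755080e-05, -4.91289496e+01, -4.03907290e-01, -3.12527633e+01,
       -6.38609659e-02,  4.36439062e-02,  1.91382642e-04]), 'tool_pos': array([ 0.28349532, -0.58428114,  0.22146105]), 'tool_rot': array([-1.79888859e+02,  6.22068120e-03,  2.58904661e+01]), 'force': array([-0.31111386, -0.09345868, -0.10294886]), 'wrist_torque': array([ 0.00774858,  0.00625536, -0.01985693]), 'grip_width': 0.08701071606437341}
top leg_cap {'at': [284.9, 243.7], 'confidence': 0.62} [ 0.46740707 -0.09281078  0.09      ] [ 0.46739097 -0.09292881  0.08897957]
top leg_far_hole {'at': [228.1, 231.4], 'confidence': 0.85} [0.48689028 0.0099937  0.05      ] [0.48696628 0.01022161 0.04432966]
side leg_cap {'at': [327.0, 170.3], 'confidence': 0.77} [ 0.46536357 -0.08883557  0.09      ] [ 0.46534238 -0.08703618  0.09149987]
side leg_far_hole {'at': [304.1, 234.5], 'confidence': 0.66} [0.48657992 0.00723606 0.05      ] [0.48682764 0.00319237 0.04555425]
side leg_far_hole {'at': [325.0, 168.7], 'confidence': 0.6} [ 0.46941321 -0.14030966  0.05      ] [ 0.46855866 -0.09154904  0.09040775]
```

View pics/top0.png

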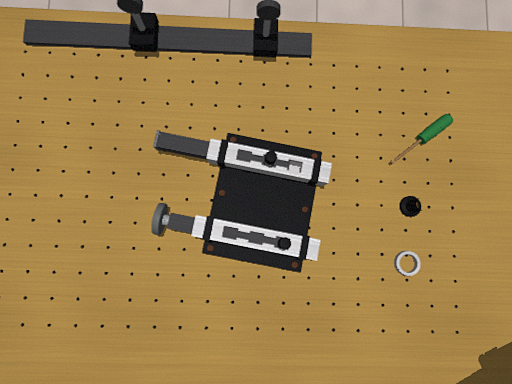

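View pics/side0.png

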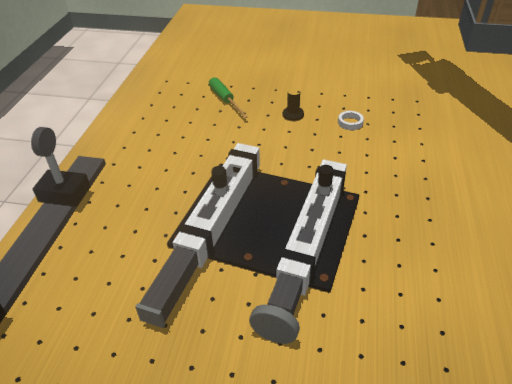

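The top view shows the round-footed leg as the lower one, with its foot at (160,219), cap at (285,244) and far hole at about (228,231). The spare leg is above it, with its cap at (270,158). Next I'll refine the tube axis.

```bash
python3 - <<'E'
from h import *
for n in ("top","side"):
    c=imaging.read_camera(n); D=c["depth"];K=c["K"];T=np.array(c["world_from_camera"])
    v,u=np.mgrid[:384,:512]
    P=np.stack([(u-K[0][2])/K[0][0]*D,(v-K[1][2])/K[1][1]*D,D],-1)@T[:3,:3].T+T[:3,3]
    ok=(D>0)&(np.hypot(P[...,0]-.477,P[...,1]+.04)<.17)&(P[...,0]<.53)
    m=ok&(abs(P[...,2]-.05)<.005)&(c["frame"].min(-1)>140)
    q=P[m][:,:2].astype(np.float32); r=cv2.minAreaRect(q); print(n,m.sum(),r, P[m][:,2].mean())
    b=cv2.boxPoints(r); print(b)
    l=cv2.fitLine(q,cv2.DIST_HUBER,0,.01,.01).ravel(); print("line",l,np.degrees(np.arctan2(l[1],l[0])))
    k=ok&(P[...,2]>.082)&(P[...,2]<.1); print("cap",k.sum(),P[k].mean(0), cv2.minEnclosingCircle(P[k][:,:2].astype(np.float32)))
    s=cv2.resize(c["frame"][140:280,130:350] if n=="top" else c["frame"][140:350,220:380],None,fx=3.0 if n=="top" else 2.8,fy=3.0 if n=="top" else 2.8,interpolation=cv2.INTER_CUBIC); cv2.imwrite(f"pics/{n}1.png",s)
E
```

```text
top 1688 ((0.47682857513427734, -0.041873998939991), (0.2401311993598938, 0.039751097559928894), 80.37965393066406) 0.04943299376447756
[[ 0.43716732 -0.15692951]
 [ 0.4763594  -0.16357267]
 [ 0.51648986  0.07318151]
 [ 0.47729775  0.07982467]]
line [ 0.1660109   0.9861239   0.4769624  -0.04089983] 80.44403
cap 118 [ 0.46799762 -0.09200409  0.08930456] ((0.4684947729110718, -0.09199653565883636), 0.010961811989545822)
side 1919 ((0.4759294390678406, -0.04121033102273941), (0.24286842346191406, 0.040433600544929504), 80.39141845703125) 0.051403673303400094
[[ 0.4357269  -0.15756643]
 [ 0.47559324 -0.16431546]
 [ 0.516132    0.07514577]
 [ 0.47626564  0.0818948 ]]
line [ 0.22966377  0.97327006  0.4673696  -0.05095274] 76.72272
cap 169 [ 0.46775931 -0.0868018   0.0894427 ] ((0.46791431307792664, -0.08964816480875015), 0.011214656755328178)
```

View pics/top1.png

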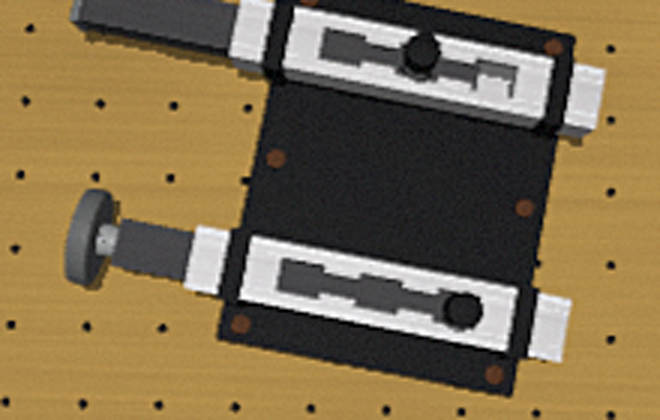

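```bash
python3 - <<'E'
from h import *
c=imaging.read_camera("top")
for p in ((230.3,232.7),(256.3,237.7)): print(world(c,*p,.05))
E
```

```text
[0.48457632 0.00578767 0.05      ]
[ 0.47655549 -0.04328857  0.05      ]
```

Request:
servo_tool(targets=[[100,0.03,-0.03,0,0.12],[100,0.07,-0.07,0,0.25],[100,0.11,-0.105,0,0.37],[100,0.15,-0.14,0,0.5],[100,0.19,-0.18,0,0.62]], grip_force=25)

```text
time_s: 1.08
tool_pos: [0.3768, -0.3384, 0.2228]
tool_rot: [180.0, -0.0, -9.9]
force: [0.9, 0.7, 0.6]
grip_width: 0.0867
```

Request:
servo_tool(targets=[[100,0.01,-0.055,0,0],[100,0.02,-0.11,0,0],[100,0.03,-0.165,0,0],[100,0.04,-0.22,0,0],[100,0.049,-0.261,0,0]])

```text
time_s: 1.7
tool_pos: [0.4687, -0.0881, 0.223]
tool_rot: [180.0, -0.1, -9.5]
force: [0.7, -0.2, 0.6]
grip_width: 0.087
```

Request:
servo_tool(targets=[[100,0,0,0.03,0],[100,0,0,0.06,0],[100,0,0,0.08,0],[100,0,0,0.1,0],[100,0,0,0.1,0]])

```text
time_s: 2.33
tool_pos: [0.4669, -0.0905, 0.1214]
tool_rot: [-180.0, 0.2, -9.6]
force: [-0.0, 0.8, 0.1]
grip_width: 0.0868
```

Request:
servo_tool(targets=[[100,0,0,0.015,0],[100,0,0,0.03,0],[100,0,0,0.045,0],[100,0,0,0.056,0],[100,0,0,0.056,0]])

```text
time_s: 2.95
tool_pos: [0.4673, -0.0906, 0.0654]
tool_rot: [-180.0, 0.1, -9.6]
force: [-0.4, 0.3, -0.2]
grip_width: 0.0869
```

```bash
python3 - <<'E'
from h import *
o=monitor.get_obs();print(o["tool_pos"],o["tool_rot"],o["force"])
c=imaging.read_camera("side"); cv2.imwrite("pics/side2.png",cv2.resize(c["frame"][60:300,200:460],None,fx=2.5,fy=2.5))
E
```

```text
[ 0.46726545 -0.0905905   0.06540667] [-1.79979633e+02  1.27877974e-01 -9.63089191e+00] [-0.40053877  0.30710596 -0.16606975]
```

View pics/side2.png

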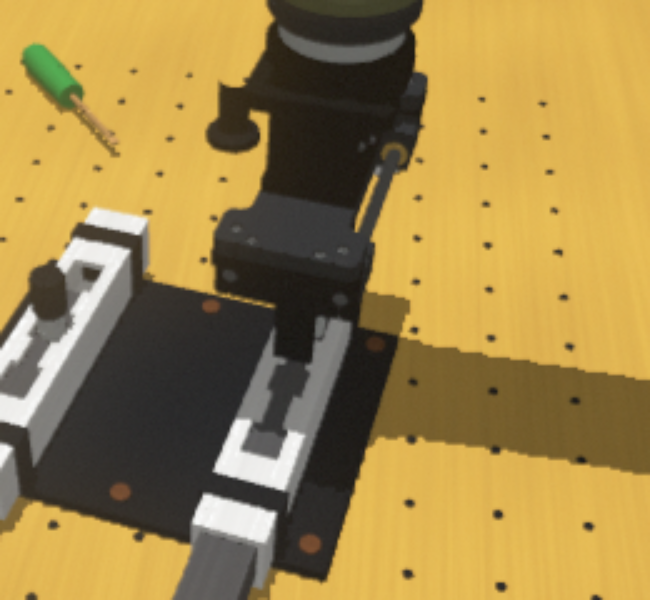

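The fingers straddle the cap along the tube: the front finger is at (295,320) in the crop, over the slot, and the spare leg is well clear. I'll close the jaws.

Request:
servo_tool(targets=[[0,0,0,0,0],[0,0,0,0,0],[0,0,0,0,0],[0,0,0,0,0],[0,0,0,0,0]], grip_force=25)

```text
time_s: 3.62
tool_pos: [0.4681, -0.0908, 0.0666]
tool_rot: [180.0, -0.0, -9.6]
force: [-0.6, 0.2, 0.6]
grip_width: 0.0447
```

Request:
servo_tool(targets=[[0,0,0,0,0],[0,0,0,0,0],[0,0,0,0,0],[0,0,0,0,0],[0,0,0,0,0]])

```text
time_s: 4.25
tool_pos: [0.4681, -0.0909, 0.0665]
tool_rot: [180.0, 0.0, -9.6]
force: [0.1, -0.9, 0.5]
grip_width: 0.0213
```

Request:
servo_tool(targets=[[0,0,0,0.003,0],[0,0,0,0.006,0],[0,0,0,0.009,0],[0,0,0,0.0095,0],[0,0,0,0.0095,0]])

```text
time_s: 4.88
tool_pos: [0.4682, -0.0909, 0.0572]
tool_rot: [180.0, 0.0, -9.6]
force: [-1.9, -0.7, 5.7]
grip_width: 0.0212
```

Request:
servo_tool(targets=[[0,0,-0.01,0,0],[0,0,-0.022,0,0],[0,0,-0.034,0,0],[0,0,-0.046,0,0],[0,0,-0.058,0,0]])

```text
time_s: 5.5
tool_pos: [0.4778, -0.0339, 0.0572]
tool_rot: [179.9, 0.0, -9.7]
force: [-2.2, -2.2, 5.3]
grip_width: 0.0212
```

Request:
servo_tool(targets=[[0,0,-0.011,0,0],[0,0,-0.022,0,0],[0,0,-0.032,0,0],[0,0,-0.038,0,0],[0,0,-0.038,0,0]])

```text
time_s: 6.12
tool_pos: [0.4844, 0.0048, 0.0572]
tool_rot: [-180.0, -0.0, -9.6]
force: [-2.1, 1.7, 4.7]
grip_width: 0.0213
```

```bash
python3 - <<'E'
from h import *
o=monitor.get_obs();print(o["tool_pos"],o["tool_rot"],o["force"],o["grip_width"])
for n in ("side","top"):
    c=imaging.read_camera(n); cv2.imwrite(f"pics/{n}3.png",cv2.resize(c["frame"][140:380,160:420],None,fx=2.5,fy=2.5))
E
```

```text
[0.48437459 0.00479335 0.05724329] [-1.79962078e+02 -7.77818071e-03 -9.58298034e+00] [-2.14650359  1.66825962  4.65691561] 0.021331818511153268
```

View pics/side3.png

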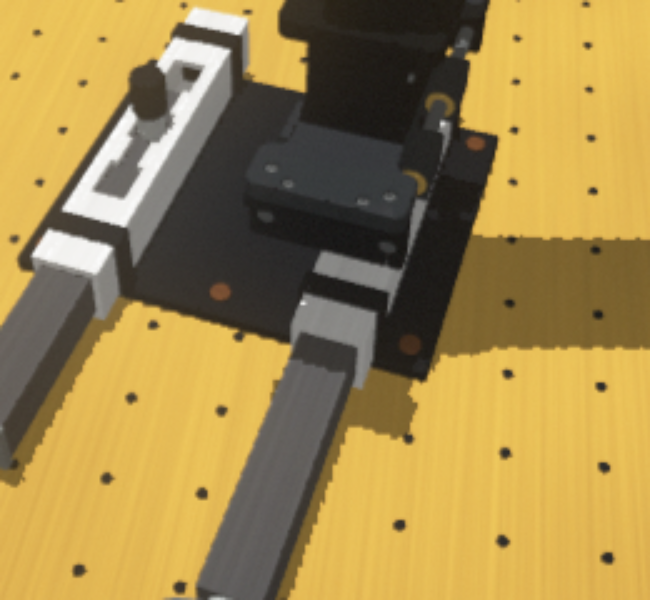

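The leg has slid out about 97 mm, so I'll add a small nudge. Then I'll raise 6 mm while still gripping and check that the force fades, which would mean the shoulder is in the hole.

Request:
servo_tool(targets=[[0,0,-0.001,0,0],[0,0,-0.002,0,0],[0,0,-0.0025,0,0],[0,0,-0.0025,0,0]])

```text
time_s: 6.72
tool_pos: [0.4846, 0.006, 0.0572]
tool_rot: [180.0, 0.0, -9.6]
force: [-2.4, -1.0, 5.6]
grip_width: 0.0214
```

Request:
servo_tool(targets=[[0,0,0,-0.002,0],[0,0,0,-0.004,0],[0,0,0,-0.006,0],[0,0,0,-0.006,0]])

```text
time_s: 7.22
tool_pos: [0.4846, 0.0062, 0.0631]
tool_rot: [180.0, -0.0, -9.6]
force: [-1.3, -1.8, 3.2]
grip_width: 0.0215
```

The force fell in step with the spring (3.2 N at about 3.5 mm pressed), so the button is rising in a hole. I'll finish the rise and open.

Request:
servo_tool(targets=[[0,0,0,-0.002,0],[0,0,0,-0.003,0],[100,0,0,-0.003,0],[100,0,0,-0.003,0],[100,0,0,-0.003,0]])

```text
time_s: 7.85
tool_pos: [0.4845, 0.0066, 0.0658]
tool_rot: [-180.0, 0.0, -9.6]
force: [-0.6, 0.5, -0.3]
grip_width: 0.0433
```

Request:
servo_tool(targets=[[100,0,0,0,0],[100,0,0,0,0],[100,0,0,0,0],[100,0,0,0,0],[100,0,0,0,0]])

```text
time_s: 8.48
tool_pos: [0.4846, 0.0063, 0.066]
tool_rot: [180.0, -0.0, -9.6]
force: [0.5, -0.8, 0.9]
grip_width: 0.0859
```

Request:
servo_tool(targets=[[100,0,0,-0.02,0],[100,0,0,-0.05,0],[100,0,0,-0.09,0],[100,0,0,-0.13,0],[100,0,0,-0.16,0]])

```text
time_s: 9.1
tool_pos: [0.485, 0.0064, 0.2279]
tool_rot: [180.0, -0.1, -9.6]
force: [0.3, 0.0, -0.4]
grip_width: 0.0869
```

Request:
servo_tool(targets=[[100,0,0.05,0,0],[100,0,0.1,0,0],[100,0,0.15,0,0],[100,0,0.2,0,0],[100,0,0.25,0,0]])

```text
time_s: 9.72
tool_pos: [0.4424, -0.2417, 0.2262]
tool_rot: [180.0, -0.0, -9.6]
force: [0.4, 0.5, -0.6]
grip_width: 0.087
```

```bash
python3 - <<'E'
from h import *
for n in ("top","side"):
    c=imaging.read_camera(n); D=c["depth"];K=c["K"];T=np.array(c["world_from_camera"])
    v,u=np.mgrid[:384,:512]
    P=np.stack([(u-K[0][2])/K[0][0]*D,(v-K[1][2])/K[1][1]*D,D],-1)@T[:3,:3].T+T[:3,3]
    k=(D>0)&(np.hypot(P[...,0]-.484,P[...,1]-.006)<.04)&(P[...,2]>.07)&(P[...,2]<.12)
    print("cap",k.sum(),np.percentile(P[k][:,2],[10,50,90]), cv2.minEnclosingCircle(P[k&(P[...,2]>.082)][:,:2].astype(np.float32)))
    for l in ("leg_cap","leg_far_hole"): print([(p,world(c,*p["at"],.09 if l=="leg_cap" else .05)) for p in pinpoint(n,l)[:2]])
    cv2.imwrite(f"pics/{n}4.png",cv2.resize(c["frame"][110:350,120:380],None,fx=2.5,fy=2.5))
print(monitor.get_obs()["force"],monitor.get_obs()["tool_pos"],monitor.get_obs()["time_s"])
E
```

```text
cap 116 [0.08750228 0.08927102 0.09090171] ((0.4847547113895416, 0.0053811222314834595), 0.01077104639261961)
[({'at': [229.4, 233.0], 'confidence': 0.63}, array([0.48360451, 0.00599228, 0.09      ]))]
[({'at': [226.4, 231.3], 'confidence': 0.58}, array([0.48699038, 0.01318268, 0.05      ]))]
cap 305 [0.07416459 0.0890423  0.09195749] ((0.48411405086517334, 0.007857540622353554), 0.011191212572157383)
[]
[({'at': [307.0, 234.9], 'confidence': 0.78}, array([0.48251797, 0.00731168, 0.05      ]))]
[0.42522602 0.46742128 0.34816832] [ 0.44320478 -0.23875717  0.22598515] 10.025
```

View pics/top4.png

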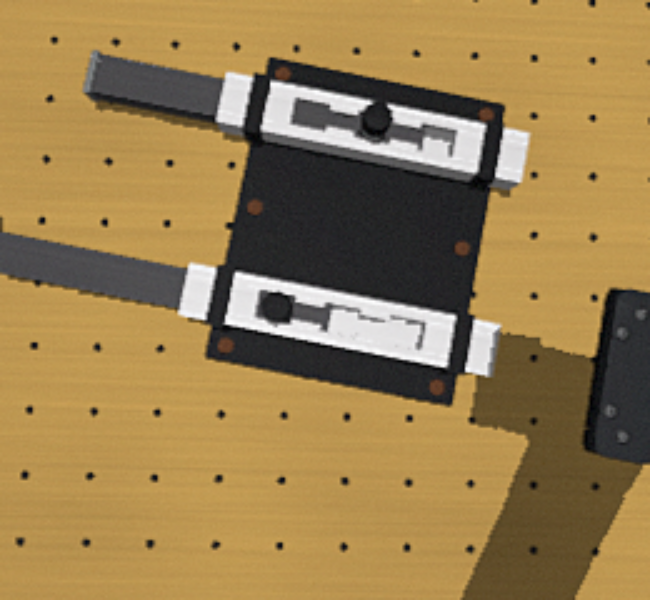

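View pics/side4.png

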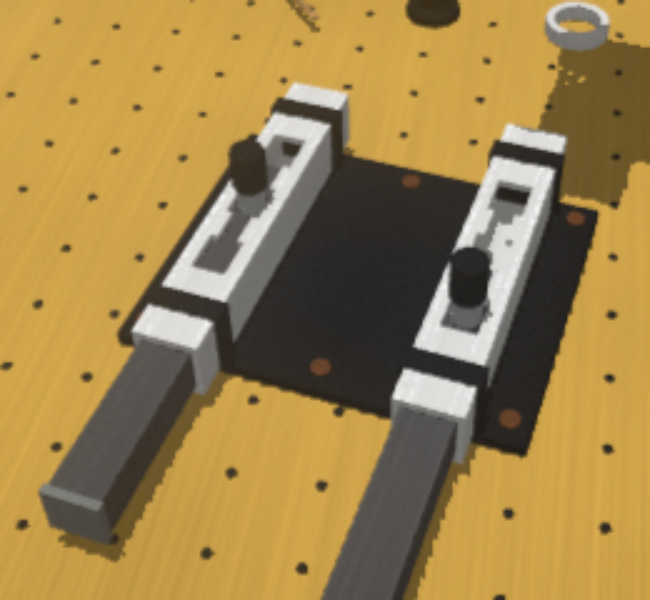

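Both views show the cap standing up in the hole nearest the foot, at top crop (276,307) and side crop (468,275). Its top is at z ≈ 0.089–0.09. The spare leg's cap is unchanged in its middle hole, and the arm is clear.

```bash
python3 -c "
from cell import ticket; print(ticket.sign_off())"
```

```text
the job is handed in; nothing more can be done
None
```

I gripped the round-footed leg's button cap, pressed it about 9.5 mm and slid it about 98 mm to the hole nearest the foot. There I let it rise, opened the jaws and moved the arm clear. The job was handed in at about 10 s; no verdict is reported.

**Button up:** The depth images put the cap top at z ≈ 0.089 m, against 0.090 m for fully up. That matches its reading before the slide. The spring force also faded as the button rose in the hole.

**Position:** The cap is at about (0.484, 0.006). My estimates of the hole centre range from (0.483, 0.007) to (0.487, 0.013), so the gap is about 2–8 mm. The larger figure comes from a low-confidence top-camera reading (0.58), taken with the cap covering the hole. With the button fully up, the hole allows at most 5 mm play.

**Other leg:** Its button still stands in the middle hole in both pictures.

**Missed check:** The side-camera network found no `leg_cap` in the last picture. I relied on the depth data and the pictures there.

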